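# Bring the pill box to the front of the toiletry carousel and hold it there

### The job

The hair pick left on the toiletry carousel sticks out over its edge: lift it off and lay it, not drop it, flat in the wide compartment of the grooming tray. Then gently turn the carousel until the pill box is straight at the front, towards the room-side edge of the counter opposite the robot, where its owner stands, and finish while still gripping or pressing the carousel with your fingers so that it cannot turn. Leave the pill box and the jars standing in their seats on the carousel, and do not push or tip the perfume bottle and the candle glass beside it.

Things in the scene. Friction and masses are not known exactly. Their poses are not given: they have to be found in the camera images.
- counter_front (a point): A fixed reference point on the counter's top (height 0), nothing to see there. Its x axis points straight away from the robot to the counter's front (room-side) edge, where the owner stands: the front direction.
- carousel: Turning part of a round bamboo carousel, passive: it spins at a touch, either way, without stops (bearing friction 0.02 N m), and coasts; its foot is fixed. Deck: flat disc without a rim, 280 mm across, 16 mm thick. Origin: centre of the deck's top, 30 mm above the counter, z up; x points to the pill box's place, 95 mm out. The hair pick starts on the other side of the handle.
- handle (a point): Centre of the carousel's turning handle, on its axis, 43 mm above the deck (73 mm above the counter); axes as the carousel's. A flat wooden grip 52 mm long along the carousel's y, 14 mm thick along its x, 26 mm high (30 to 56 mm above the deck), on an 18 mm steel post; it turns with the deck. Grip it from above across its thickness. Nothing but the pick lies within 55 mm of the axis.
- pillbox: Small white plastic pill box, the only rectangular thing on the deck: 59 x 45 mm, 26 mm high, with a sprung flip lid that stays shut. It stands loose in a shallow wooden frame (6 mm high, inside 64 x 50 mm) on the deck, thumb tab outward. Origin: centre of its underside; x points to the thumb tab (away from the carousel's centre).
- pick: Black plastic hair pick (comb), 153 mm long, 36 to 59 g, flat on the deck, teeth outward and overhanging the edge by about 50 mm. Origin: on its underside where the 79 mm handle (-x) meets the comb (+x, 74 mm); x points to the teeth, z up. Handle 20 mm wide, 11 mm thick, with a 26 mm round end; comb 58 mm wide, 9 mm thick. Balances near x = -5 mm.
- pick_grip (a point): Place on the pick's handle to take it by: 14 mm from the pick's origin towards the handle's end (-x), near its balance, half way up its thickness (5.5 mm above its underside); axes as the pick's. The handle here is 20 mm wide; take it with a finger on either side.
- tray: Bamboo grooming tray, fixed, 206 mm along x, 127 mm along y, walls 18 mm high and 5 mm thick, floor 4 mm thick. Two compartments side by side along y: the wide one (196 x 84 mm inside) on the -y side, for the pick, and a narrow slot (28 mm) on the +y side holding the steel ear cleaner. Origin: centre of the underside.
- tray_well (a point): Centre of the floor of the tray's wide compartment (196 mm along x, 84 mm along y); axes as the tray's. The pick fits with its length along x, teeth either way.
- cream_jar: Round lidded cream jar, 54 mm across, 42 mm high, loose in one of two shallow ring seats (6 mm high, 74 mm across) on the deck, 95 mm from its centre to either side of the pill box. Origin: centre of the underside.
- balm_tin: Round flat aluminium tin, 60 mm across, 22 mm high, loose in the other ring seat on the deck. Origin: centre of the underside.
- perfume: Perfume bottle, 34 x 44 mm, 71 mm high with its cap, on the counter beside the carousel. Origin: centre of the underside.
- votive: Glass candle holder, 62 mm across, 60 mm high, on the counter beside the carousel. Origin: centre of the underside.

How it is judged:
By the outcome, as a careful person would: the job done as asked, in the order asked, and still so for the second after the job is handed in, while the arm keeps its last pose, push and grip.
It also fails if it takes over 64 s, if anything falls off the work surface, if the arm or the gripper's body presses on something with over 40 N, if the wrist force passes 120 N, or if a joint passes its speed limit or range.

### The arm

A 6-joint arm with a two-finger parallel gripper is mounted at the origin on the work surface. World frame = base frame: x ahead of the robot, y to its left, z up, the work surface at z = 0. Lengths are in m, angles in rad, forces in N, time in s.
With the tool pointing down it reaches from about 0.375 to 0.9 m from the base axis. Payload 3.1 kg.
Tool frame: the origin (TCP) lies at the very end of the fingers, on their centre line; the grasp point (between the pads) lies 19 mm behind it; z points along the fingers, y is the line along which they close (so a half turn about z gives the same grasp; the last joint's range is limited). The gripper opens to 85 mm and grips with 20 to 120 N. Pads are 22 mm wide; open, the fingers measure 114 mm over their backs; the gripper's body (76 mm by 85 mm) begins 54 mm behind the grasp point. The pads swing forward as they close: fully open they stand 13 mm farther back than shut.
Start: joints at [1.093, 0.527, 1.433, -0, 1.181, -0.178], TCP at [0.185, 0.597, 0.231] pointing down, gripper open.
Joint ranges: [-3.08, 3.08], [-0.75, 2.2], [0.22, 2.44], [-1.43, 4.57], [0, 2.65], [-2.85, 2.85]. Speed limits (rad/s): [2.79, 2.79, 3.14, 3.14, 3.14, 3.14].

### API

Orientations are given as a unit quaternion [x, y, z, w].
In Python, from station import sense, snapshot, camera_params, sign_off gives the robot as it stands.
- The arm moves only by the shell command python3 -m handwheel 'ROWS' [OPENING] [FORCE]. ROWS is JSON, a list that holds one entry, the list of rows, each a list of 4 numbers: the shift along the tool's x, y, z in units of 25 mm (1.0 is 25 mm), then the turn about the tool's z in units of 6 degrees (1.0 is 6 degrees). A call has 1 to 20 rows; each row shifts and turns the commanded pose from where the row before left it, along the tool's axes as they then stand; what a row does not reach is not made up. A row lasts 1/8 s, in which the tool goes at most 62.5 mm and 10.7 degrees, less where a joint would pass 70% of its speed; a pose out of reach is approached as far as the arm can. A call is refused whole if a number of a shift passes 1 or a number of a turn 1, either way. A call with a gripper value outside its range is refused whole. OPENING is the finger opening in mm, from 0 to 85.4, set as the call begins (- or left out, the last holds). The fingers move at their own pace and stop on an object; FORCE is the grip in N (left out, the last holds). Time passes only in rows, so rows that do not move let the fingers close. It gives the time, the measured TCP pose, the force, the opening and the grip force at its end, in the units of the state.
- sense(): the state, without advancing time (a new reading comes with each control period).
- snapshot(name): name is "scene" or "top"; returns (picture, depth): 400x640x3 uint8, red, green, blue; 400x640 float32, m along the optical axis (not along the pixel's ray), 0 where there is no reading.
- camera_params(name): a dict with "mtx" (3x3 intrinsics, pixels), "D" ([k1, k2, p1, p2, k3] as OpenCV has them; the pictures are not rectified), "extrinsics" (4x4, takes a point from camera to world coordinates). Camera axes: x right, y up, looking along -z (the intrinsics and any distortion apply to the point x, -y, -z); pixel columns grow to the right and rows downward; lengths in m; the calibration is good to about 2 mm. A picture is of the moment at which its call begins. camera_params takes no time and is no camera call.
- sign_off(): hands the job in; it is judged then, once.
The state is a dict: "t": time; "q": joint angles; "qd": joint speeds; "tau": joint torques, N m; "tcp_pos": TCP position; "tool_rot": TCP orientation; "force": force on the tool from outside, world axes, zero at the start; "ft_torque": the same for the moment, N m; "finger_gap": opening from 0.0 (shut) to 1.0 (fully open); "gripper_force": force on a finger pad.
Only numpy, scipy, OpenCV 4.12 (cv2) and the standard library are available. Lean on these libraries where they do the work, as an engineer would, in place of code of your own. Each camera call takes 0.05 s, during which the arm holds its last target. There are 200 camera calls.

## Working session

There is one attempt and no reset: what is moved stays moved. The work goes in short steps, Python scripts to look and compute and a shell command to move; the robot and the scene stay as the last step left them, time stands still between calls to the robot, and variables do not carry over. Pictures are saved under pics/ and viewed, at most 10 in all, crops included, and the job is handed in when it is done.

```bash
mkdir -p pics; ls; cat > h.py <<'E'
import numpy as np,cv2
from station import *
def ray(name,uv):
    c=camera_params(name);K=np.array(c["mtx"]);D=np.array(c["D"]);E=np.array(c["extrinsics"])
    p=cv2.undistortPoints(np.array(uv,float).reshape(-1,1,2),K,D)[:,0]
    d=np.c_[p[:,0],-p[:,1],-np.ones(len(p))]@E[:3,:3].T
    return E[:3,3],d
def plane(name,uv,z):
    o,d=ray(name,uv); return o+d*((z-o[2])/d[:,2])[:,None]
def depthpts(name,uv,dep):
    o,d=ray(name,uv); uv=np.array(uv,int); return o+d*dep[uv[:,1],uv[:,0]][:,None]
def cross(n1,uv1,n2,uv2):
    o1,d1=ray(n1,[uv1]);o2,d2=ray(n2,[uv2])
    A=np.c_[d1[0],-d2[0]];s=np.linalg.lstsq(A,o2-o1,rcond=None)[0]
    a=o1+d1[0]*s[0];b=o2+d2[0]*s[1];return (a+b)/2,np.linalg.norm(a-b)
E
python3 - <<'E'
from h import *
print(sense())
for n in("scene","top"):
    p,d=snapshot(n);cv2.imwrite(f"pics/{n}0.png",p[:,:,::-1]);np.save(n+"0",d);print(n,camera_params(n),(d==0).mean())
E
```

```text
pics
{'t': 0.0, 'q': array([ 1.09250883e+00,  5.28481418e-01,  1.43389911e+00, -1.09374479e-05,
        1.18138021e+00, -1.78497270e-01]), 'qd': array([0.00101232, 0.00045202, 0.00029135, 0.00067487, 0.00121053,
       0.00155454]), 'tau': array([ 7.81744966e-04, -4.42345548e+01, -1.78024399e+01, -2.42863980e-04,
        8.32066726e-03, -1.82862732e-05]), 'tcp_pos': array([0.18421601, 0.59649196, 0.23032525]), 'tool_rot': array([ 1.49332278e-01,  9.88786476e-01, -1.02774476e-03, -3.44840564e-04]), 'force': array([-0.62300598,  0.44809052, -0.38671535]), 'ft_torque': array([0.02336192, 0.06572386, 0.02439182]), 'gripper_force': 0.0, 'finger_gap': 0.9993302024307397}
scene {'mtx': array([[463.79362575,   0.        , 318.5893333 ],
       [  0.        , 463.79362575, 196.02032785],
       [  0.        ,   0.        ,   1.        ]]), 'D': array([0.01226351, 0.        , 0.        , 0.        , 0.        ]), 'extrinsics': array([[ 0.25924216, -0.76416076,  0.5906368 ,  1.27308161],
       [ 0.96580835,  0.20687474, -0.15625962, -0.15351802],
       [-0.00278036,  0.61095104,  0.7916635 ,  1.02510868],
       [ 0.        ,  0.        ,  0.        ,  1.        ]])} 0.00396484375
top {'mtx': array([[461.78613576,   0.        , 318.16992412],
       [  0.        , 461.78613576, 201.6350041 ],
       [  0.        ,   0.        ,   1.        ]]), 'D': array([0.04706942, 0.        , 0.        , 0.        , 0.        ]), 'extrinsics': array([[-0.01324286,  0.98325855, -0.18173403,  0.38825976],
       [-0.99950413, -0.01820965, -0.02568864,  0.0285866 ],
       [-0.02856789,  0.18130372,  0.98301212,  1.00779173],
       [ 0.        ,  0.        ,  0.        ,  1.        ]])} 0.00390234375
```

View pics/top0.png

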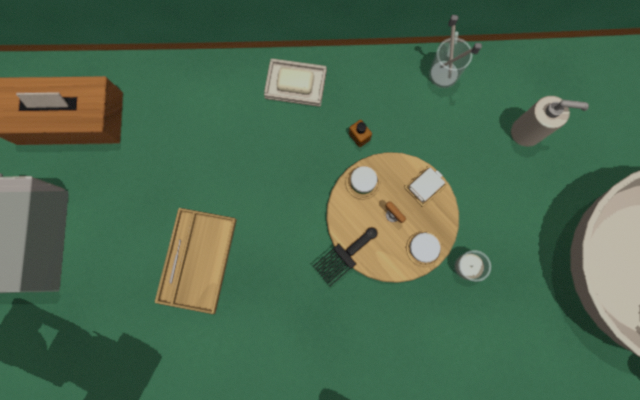

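View pics/scene0.png

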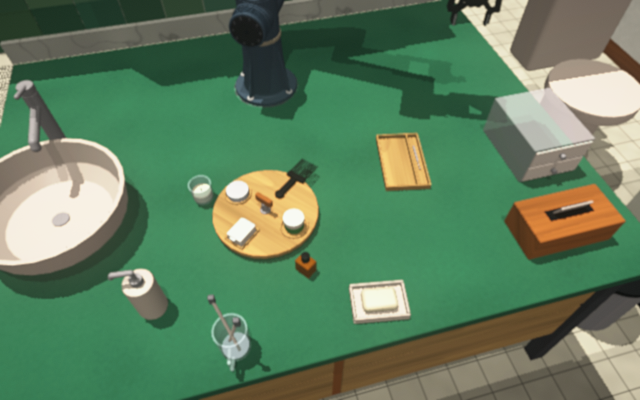

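The top view shows the deck centred near (393,217), pill box (427,184), pick from (372,233) to (328,267), handle (396,211), perfume (360,132), votive (472,266) and tray (196,260) with its slot on the left. In the scene view the deck is at (266,213), pick (293,180) and tray (403,160).

```bash
python3 - <<'E'
from h import *
t=cv2.imread("pics/top0.png");s=cv2.imread("pics/scene0.png")
a=cv2.resize(t[145:290,300:500],(800,580),interpolation=cv2.INTER_CUBIC)
cv2.imwrite("pics/ctop.png",a)
a=cv2.resize(s[150:275,190:350],(768,600),interpolation=cv2.INTER_CUBIC)
cv2.imwrite("pics/cscene.png",a)
for n,im in(("top",t),("scene",s)):
    d=np.load(n+"0.npy")
    v,u=np.mgrid[:400,:640];P=depthpts(n,np.c_[u.ravel(),v.ravel()],d).reshape(400,640,3)
    np.save(n+"P",P)
    hsv=cv2.cvtColor(im,cv2.COLOR_BGR2HSV)
    wood=((hsv[...,0]>8)&(hsv[...,0]<28)&(hsv[...,1]>80)&(hsv[...,2]>90)).astype(np.uint8)
    cs=[c for c in cv2.findContours(wood,cv2.RETR_EXTERNAL,cv2.CHAIN_APPROX_NONE)[0] if cv2.contourArea(c)>800]
    for c in cs:
        m=c[:,0].mean(0); p=P[int(m[1]),int(m[0])];print(n,m,cv2.contourArea(c),p.round(3))
        if abs(p[0]-.55)<.35 and cv2.contourArea(c)<6000:
            r=cv2.boxPoints(cv2.minAreaRect(c));print("rect",r.round(1).tolist())
            q=cv2.approxPolyDP(cv2.convexHull(c),6,True)[:,0];print(q.tolist());print(plane(n,q,.018).round(4).tolist())
    g=P[320:380,200:330] if n=="top" else P[250:280,380:480]; print("counter z",np.median(g[...,2]))
E
```

```text
top [195.44370861 260.74834437] 5689.0 [0.45  0.323 0.005]
rect [[154.3000030517578, 301.8999938964844], [176.60000610351562, 204.8000030517578], [235.8000030517578, 218.3000030517578], [213.5, 315.5]]
[[179, 208], [235, 219], [213, 313], [155, 302]]
[[0.5627, 0.3588, 0.018], [0.5362, 0.2358, 0.018], [0.3386, 0.2775, 0.018], [0.3632, 0.4002, 0.018]]
top [393.202 215.546] 11967.0 [ 0.532 -0.1    0.065]
top [ 51.72641509 104.25471698] 5786.0 [0.777 0.611 0.091]
rect [[-0.699999988079071, 77.0], [106.0, 75.69999694824219], [106.69999694824219, 132.39999389648438], [0.0, 133.60000610351562]]
[[106, 77], [101, 132], [0, 133], [0, 77]]
[[0.8712, 0.5377, 0.018], [0.7395, 0.5408, 0.018], [0.7405, 0.7641, 0.018], [0.8741, 0.7774, 0.018]]
counter z -0.0009204233340078805
scene [281.79271709 388.85994398] 2123.5 [ 0.898 -0.163 -0.298]
rect [[202.89999389648438, 398.5], [332.70001220703125, 363.1000061035156], [340.8999938964844, 393.0], [211.0, 428.3999938964844]]
[[333, 364], [332, 395], [203, 399]]
[[0.9685, -0.0427, 0.018], [1.0283, -0.0621, 0.018], [0.9668, -0.3192, 0.018]]
scene [464.60682
[... 193 characters left out ...]
232.89999389648438], [527.2000122070312, 257.8999938964844]]
[[624, 219], [606, 238], [530, 257], [514, 203], [595, 184]]
[[0.8045, 0.7987, 0.018], [0.8435, 0.7169, 0.018], [0.8433, 0.5019, 0.018], [0.6827, 0.5487, 0.018], [0.6818, 0.7981, 0.018]]
scene [264.3454039  208.62674095] 6563.5 [ 0.546 -0.108  0.049]
scene [402.26315789 161.53684211] 2365.0 [0.449 0.32  0.003]
rect [[375.0, 135.39999389648438], [419.6000061035156, 126.80000305175781], [431.1000061035156, 186.60000610351562], [386.5, 195.1999969482422]]
[[416, 133], [429, 187], [386, 189], [376, 136]]
[[0.3644, 0.396, 0.018], [0.5713, 0.3498, 0.018], [0.5468, 0.2321, 0.018], [0.3445, 0.2738, 0.018]]
counter z -2.1698452046803318e-05
```

View pics/ctop.png

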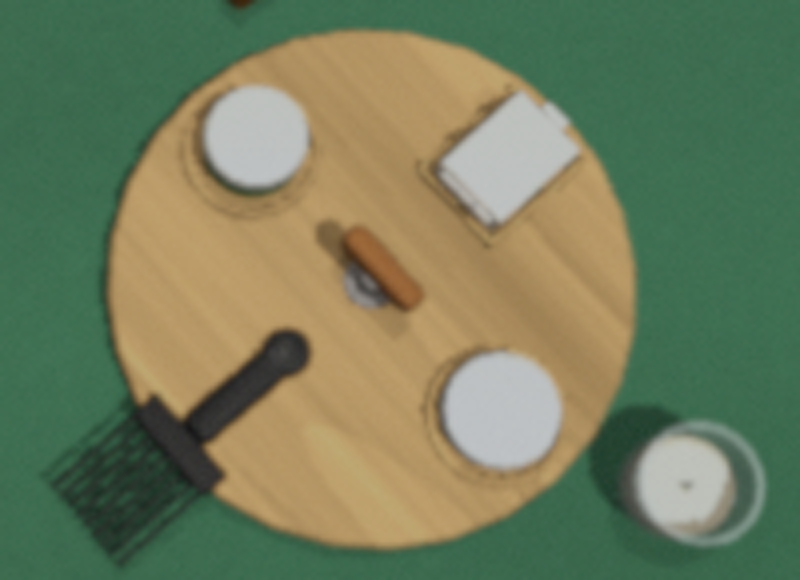

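View pics/cscene.png

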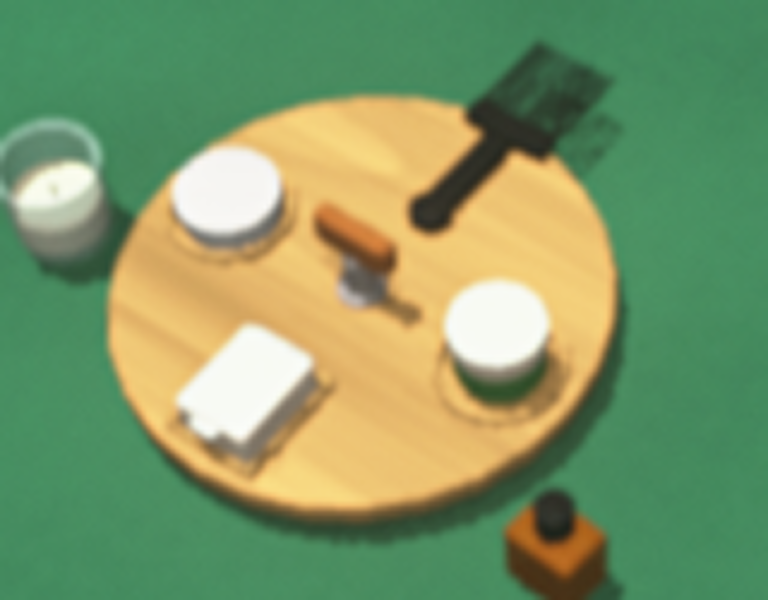

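The crops show the pick knob at top-crop (286,351) / scene-crop (431,212), its neck near (203,432)/(500,140), the turning handle (384,268)/(356,238) and the pill box (508,160)/(245,378). Now I'll triangulate them.

```bash
cat >> h.py <<'E'
T=lambda x,y:(300+(x+.5)/4-.5,145+(y+.5)/4-.5)
S=lambda x,y:(190+(x+.5)/4.8-.5,150+(y+.5)/4.8-.5)
E
python3 - <<'E'
from h import *
for k,a,b in (("knob",(286,351),(431,212)),("neck",(203,432),(500,140)),("handle",(384,268),(356,238)),("hA",(352,233),(322,215)),("hB",(416,303),(388,262)),("cream",(256,137),(497,325)),("balm",(502,409),(227,190)),("pill",(508,160),(245,378))):
    p,e=cross("top",T(*a),"scene",S(*b));print(k,p.round(4),"gap",round(e,4))
for n in("top","scene"):
    im=cv2.imread(f"pics/{n}0.png");P=np.load(n+"P.npy");hsv=cv2.cvtColor(im,cv2.COLOR_BGR2HSV)
    wood=((hsv[...,0]>8)&(hsv[...,0]<28)&(hsv[...,1]>80)&(hsv[...,2]>90)).astype(np.uint8)
    for c in cv2.findContours(wood,cv2.RETR_EXTERNAL,cv2.CHAIN_APPROX_NONE)[0]:
        m=c[:,0].mean(0)
        if abs(P[int(m[1]),int(m[0]),0]-.54)<.05 and abs(P[int(m[1]),int(m[0]),1]+.1)<.05 and len(c)>200:
            h=cv2.convexHull(c)[:,0];w=plane(n,h,.03)
            for _ in range(8):
                A=np.c_[2*w[:,:2],np.ones(len(w))];x=np.linalg.lstsq(A,(w[:,:2]**2).sum(1),rcond=None)[0]
                r=np.sqrt(x[2]+x[0]**2+x[1]**2);e=np.abs(np.hypot(*(w[:,:2]-x[:2]).T)-r);w=w[e<=max(np.percentile(e,92),.001)]
            print(n,"deck",x[:2].round(4),r.round(4))
    # black pick above deck, near
    v=im.max(2)<75;reg=(P[...,0]>.38)&(P[...,0]<.58)&(P[...,1]<.05)&(P[...,1]>-.14)&(P[...,2]>.033)&(P[...,2]<.055)&v
    q=P[reg];print(n,"pick n",len(q),"z med",np.median(q[:,2]).round(4))
    vv,uu=np.nonzero(reg);w=plane(n,np.c_[uu,vv],.041)[:,:2];
    d=np.array([.03,.045]);
    np.save(n+"pk",w)
    l=cv2.fitLine(w[np.hypot(*(w-[.545,-.09]).T)<.11].astype(np.float32),cv2.DIST_HUBER,0,.01,.01).ravel();print("line",l.round(4),np.degrees(np.arctan2(l[1],l[0])).round(1))
    print("deck z",np.median(P[(np.hypot(P[...,0]-.54,P[...,1]+.1)<.12)][:,2]).round(4))
im=cv2.imread("pics/top0.png")
# counter edge: brown line
hsv=cv2.cvtColor(im,cv2.COLOR_BGR2HSV);b=((hsv[...,0]<15)&(hsv[...,1]>80)).astype(np.uint8);b[60:]=0;b[:30]=0
E=[(u,np.nonzero(b[:,u])[0].mean()) for u in range(5,400,5) if b[:,u].any()]
w=plane("top",E,0.0);f=np.polyfit(w[:,1],w[:,0],1);print("edge dx/dy",f,len(E))
E
```

```text
knob [ 0.4999 -0.0577  0.0355] gap 0.0019
neck [ 0.4585 -0.0105  0.0361] gap 0.003
handle [ 0.5371 -0.1046  0.0747] gap 0.0005
hA [ 0.5471 -0.103   0.1072] gap 0.0365
hB [ 0.5275 -0.1068  0.0431] gap 0.0364
cream [ 0.6082 -0.0431  0.0684] gap 0.002
balm [ 0.4666 -0.1658  0.0504] gap 0.0023
pill [ 0.5965 -0.1759  0.0534] gap 0.0029
top deck [ 0.5367 -0.1024] 0.1393
top pick n 770 z med 0.0379
line [ 0.6284 -0.7779  0.4864 -0.0409] -51.1
deck z 0.0298
scene deck [ 0.5404 -0.1058] 0.1416
scene pick n 265 z med 0.0392
line [ 0.6276 -0.7785  0.4896 -0.0412] -51.1
deck z 0.0309
edge dx/dy [6.59400714e-04 9.55960092e-01] 79
```

```bash
cat >> h.py <<'E'
def plan(x,y,z,yaw):
    """turn (units) first, then tool-axis shifts (units); yaw = heading of tool x, deg"""
    from scipy.spatial.transform import Rotation as R
    s=sense();p=s["tcp_pos"];X=R.from_quat(s["tool_rot"]).as_matrix()[:,0]
    y0=np.degrees(np.arctan2(X[1],X[0]));t=-((yaw-y0+180)%360-180)/6
    d=np.array([x,y,z])-p;c,n=np.cos(np.radians(yaw)),np.sin(np.radians(yaw))
    print("t",s["t"],"tcp",p.round(4),"yaw",y0.round(2),"F",s["force"].round(1),"M",s["ft_torque"].round(2),"gap",round(s["finger_gap"]*85.4,1),"gf",round(float(s["gripper_force"]),1))
    print("turn",round(t,2),"shift",((np.array([c*d[0]+n*d[1],n*d[0]-c*d[1],-d[2]]))/.025).round(2))
E
python3 - <<'E'
from h import *
u=np.array([-.628,.778]);v=np.array([.778,.628]);c=np.array([.5385,-.1045])
for n in("top","scene"):
    w=np.load(n+"pk.npy")-c;a=w@u;b=w@v
    print(n,"along",np.percentile(a,[0,1,99]).round(4))
    for lo in np.arange(.04,.16,.01):
        m=(a>=lo)&(a<lo+.01)
        if m.any():print(round(lo,2),m.sum(),b[m].min().round(4),b[m].max().round(4),b[m].mean().round(4))
plan(.4685,-.0217,.10,128.9)
E
python3 -m handwheel '[[[0,0,0,1],[0,0,0,1],[0,0,0,1],[0,0,0,1],[0,0,0,1],[0,0,0,0.65],[-1,-0.25,0,0],[-1,-0.25,0,0],[-1,-0.25,0,0],[-1,-0.25,0,0],[-1,-0.25,0,0],[-1,-0.25,0,0],[-1,-0.25,0,0],[-1,-0.25,0,0],[-1,-0.25,0,0],[-1,-0.25,0,0],[-1,-0.25,0,0],[-1,-0.25,0,0],[-1,-0.25,0,0],[-1,-0.25,0,0]]]' 45 20
```

```text
top along [0.0038 0.0539 0.1981]
0.05 31 -0.0094 0.0097 -0.0005
0.06 47 -0.011 0.0095 -0.0002
0.07 37 -0.008 0.0071 -0.0006
0.08 39 -0.009 0.0074 -0.0011
0.09 37 -0.0084 0.0069 -0.0006
0.1 40 -0.0089 0.0075 -0.0005
0.11 37 -0.0086 0.0067 -0.0012
0.12 41 -0.0212 0.011 -0.0015
0.13 128 -0.0292 0.0257 -0.0013
0.14 90 -0.0294 0.0262 -0.0017
0.15 49 -0.0277 0.0254 -0.0005
scene along [0.0474 0.0488 0.176 ]
0.04 5 -0.0031 0.0098 0.0038
0.05 22 -0.0075 0.012 0.0015
0.06 19 -0.0074 0.01 0.0014
0.07 16 -0.0052 0.0079 0.0014
0.08 16 -0.0052 0.008 0.0013
0.09 17 -0.0051 0.0081 0.0016
0.1 15 -0.0051 0.0082 0.0017
0.11 17 -0.0073 0.0083 0.0012
0.12 43 -0.0252 0.0261 0.0001
0.13 56 -0.0275 0.0284 0.001
0.14 18 -0.0253 0.0264 0.0031
0.15 6 0.0064 0.0264 0.0149
t 0.1 tcp [0.1843 0.5965 0.2304] yaw 162.82 F [ 0.5  0.2 -0.1] M [ 0.01 -0.04 -0.01] gap 85.6 gf 0.0
turn 5.65 shift [-26.39  -6.68   5.22]
t: 2.6
tcp_pos: [0.3364, 0.269, 0.2311]
tool_rot: [0.431, 0.902, -0.0, -0.0]
force: [-0.4, 0.4, 0.3]
finger_gap: 0.527
gripper_force: 0.0
```

```bash
python3 -c "
from h import *
plan(.4705,-.0205,.10,128.9)"
python3 -m handwheel '[[[-1,-0.22,0.2,0],[-1,-0.22,0.2,0],[-1,-0.22,0.4,0],[-1,-0.22,0.5,0],[-1,-0.22,0.5,0],[-1,-0.22,0.5,0],[-1,-0.22,0.5,0],[-1,-0.22,0.5,0],[-1,-0.22,0.5,0],[-1,-0.22,0.5,0],[-1,-0.22,0.5,0],[-1,-0.22,0.4,0],[0,0,0,0],[0,0,0,0]]]'
python3 - <<'E'
from h import *
plan(.4705,-.0205,.032,128.9)
p,d=snapshot("scene");cv2.imwrite("pics/h1.png",cv2.resize(p[100:260,200:400,::-1],(750,600),interpolation=cv2.INTER_CUBIC))
E
```

```text
t 2.6 tcp [0.3364 0.269  0.2311] yaw 128.93 F [-0.4  0.4  0.3] M [-0.01  0.06 -0.01] gap 45.0 gf 0.0
turn 0.0 shift [-12.38  -3.1    5.24]
t: 4.35
tcp_pos: [0.4727, -0.0045, 0.1012]
tool_rot: [0.431, 0.902, -0.0, -0.001]
force: [0.5, -0.1, 0.3]
finger_gap: 0.532
gripper_force: 0.0
t 4.35 tcp [ 0.4727 -0.0045  0.1012] yaw 128.91 F [ 0.5 -0.1  0.3] M [ 0.02  0.01 -0.02] gap 45.4 gf 0.0
turn 0.0 shift [-0.44 -0.47  2.77]
```

View pics/h1.png

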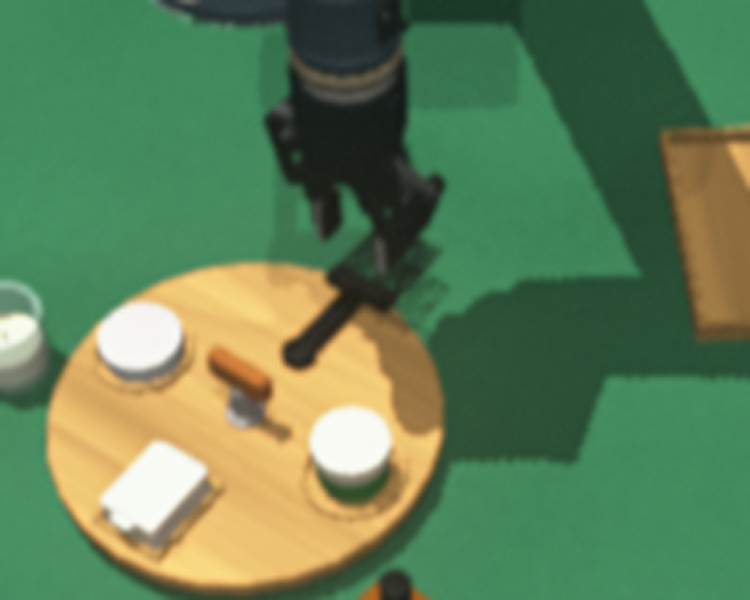

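The fingers at about (325,225) and (385,260) hover over the pick, whose knob is at (300,352). The carousel hasn't moved. Correct and descend.

```bash
python3 -m handwheel '[[[-0.44,-0.47,0.5,0],[0,0,0.6,0],[0,0,0.6,0],[0,0,0.4,0],[0,0,0.2,0],[0,0,0,0],[0,0,0,0],[0,0,0,0]]]'
python3 -c "
from h import *
plan(.4705,-.0205,.032,128.9)"
```

```text
t: 5.4
tcp_pos: [0.4716, -0.021, 0.0442]
tool_rot: [0.431, 0.902, 0.0, 0.0]
force: [-0.4, -0.1, 0.1]
finger_gap: 0.528
gripper_force: 0.0
t 5.4 tcp [ 0.4716 -0.021   0.0442] yaw 128.93 F [-0.4 -0.1  0.1] M [-0.02  0.04  0.03] gap 45.1 gf 0.0
turn 0.01 shift [ 0.04 -0.02  0.49]
```

```bash
python3 -m handwheel '[[[0,0,0.3,0],[0,0,0.18,0],[0,0,0,0],[0,0,0,0]]]' 26
python3 -m handwheel '[[[0,0,0,0],[0,0,0,0],[0,0,0,0],[0,0,0,0],[0,0,0,0],[0,0,0,0]]]' 10 30
python3 -c "
from h import *
plan(.4705,-.0205,.032,128.9)"
```

```text
t: 5.9
tcp_pos: [0.4712, -0.0209, 0.0317]
tool_rot: [0.431, 0.902, -0.0, -0.0]
force: [0.3, -0.2, -0.8]
finger_gap: 0.305
gripper_force: 0.0
t: 6.65
tcp_pos: [0.4713, -0.0209, 0.0319]
tool_rot: [0.431, 0.902, 0.0, 0.0]
force: [-0.4, 0.2, 3.0]
finger_gap: 0.221
gripper_force: 30.0
t 6.65 tcp [ 0.4713 -0.0209  0.0319] yaw 128.92 F [-0.4  0.2  3. ] M [-0.    0.05 -0.01] gap 18.9 gf 30.0
turn 0.0 shift [ 0.03 -0.01 -0.  ]
```

```bash
python3 -m handwheel '[[[0,0,-0.2,0],[0,0,-0.4,0],[0,0,-0.7,0],[0,0,-0.8,0],[0,0,-0.8,0],[0,0,-0.6,0],[0,0,-0.4,0],[0,0,-0.1,0],[0,0,0,0]]]'
python3 - <<'E'
from h import *
plan(.4642,.2962,.13,168.0)
for n in("scene","top"):
    p,d=snapshot(n);cv2.imwrite(f"pics/{n}2.png",p[:,:,::-1]);np.save(n+"2",d)
a=cv2.imread("pics/scene2.png")[100:260,200:440]
cv2.imwrite("pics/h2.png",cv2.resize(a,(720,480),interpolation=cv2.INTER_CUBIC))
E
```

```text
t: 7.78
tcp_pos: [0.4711, -0.0209, 0.1317]
tool_rot: [0.431, 0.902, -0.0, -0.0]
force: [-0.4, -0.9, -1.1]
finger_gap: 0.22
gripper_force: 29.7
t 7.775 tcp [ 0.4711 -0.0209  0.1317] yaw 128.92 F [-0.4 -0.9 -1.1] M [ 0.02 -0.01  0.04] gap 18.8 gf 29.7
turn -6.51 shift [ 2.91 12.35  0.07]
```

View pics/h2.png

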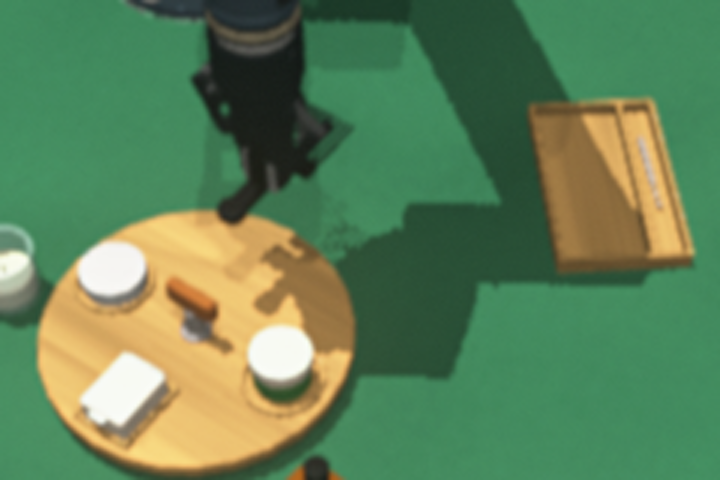

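The pick is held with its knob at (233,210), clear of the deck; the carousel is unturned. The tray's back rim corners are at (530,103) and (655,98).

```bash
python3 - <<'E'
from h import *
f=lambda x,y:(200+(x+.5)/3-.5,100+(y+.5)/3-.5)
P=[]
for k,t,s in(("A",(179,208.5),(692,257)),("B",(235.5,219.5),(557,264)),("C",(213,313),(530,103)),("D",(155.5,302),(655,99))):
    p,e=cross("top",t,"scene",f(*s));print(k,p.round(4),round(e,4));P.append(p)
P=np.array(P);m=P.mean(0);x=P[0]+P[1]-P[2]-P[3];print(m,np.degrees(np.arctan2(x[1],x[0])))
D=np.load("top2.npy");v,u=np.mgrid[:400,:640];Q=depthpts("top",np.c_[u.ravel(),v.ravel()],D).reshape(-1,3)
w=Q[np.hypot(Q[:,0]-.449,Q[:,1]-.299)<.03];print("well floor",np.median(w[:,2]))
E
python3 -m handwheel '[[[0,0,0,-0.5],[0,0,0,-1],[0,0,0,-1],[0,0,0,-1],[0,0,0,-1],[0,0,0,-1],[0,0,0,-0.7],[0,0,0,-0.31],[0.1,0.4,0,0],[0.2,0.9,0,0],[0.25,1,0,0],[0.25,1,0,0],[0.25,1,0,0],[0.25,1,0,0],[0.25,1,0,0],[0.25,1,0,0],[0.25,1,0,0],[0.25,1,0,0]]]'
```

```text
A [0.5625 0.3598 0.0119] 0.0018
B [0.5361 0.2356 0.0101] 0.0013
C [0.3387 0.2768 0.0202] 0.0003
D [0.3634 0.4015 0.0164] 0.0033
[0.45018012 0.31844053 0.01467287] -11.805586936945033
well floor 0.0035433122620072144
t: 10.12
tcp_pos: [0.4628, 0.2198, 0.1316]
tool_rot: [0.105, 0.994, -0.0, -0.0]
force: [0.1, -0.0, -0.3]
finger_gap: 0.223
gripper_force: 29.7
```

```bash
python3 -c "
from h import *
plan(.4625,.298,.04,168.1)"
```

```text
t 10.125 tcp [0.4628 0.2198 0.1316] yaw 167.96 F [ 0.1 -0.  -0.3] M [ 0.01  0.04 -0.06] gap 19.1 gf 29.7
turn -0.02 shift [0.66 3.06 3.67]
```

```bash
python3 -m handwheel '[[[0.2,0.9,0.2,0],[0.2,0.9,0.5,0],[0.2,0.7,0.7,0],[0,0.2,0.7,0],[0,0,0.6,0],[0,0,0.3,0],[0,0,0,0],[0,0,0,0]]]'
python3 - <<'E'
from h import *
plan(.4625,.298,.006,168.1)
p,d=snapshot("top");q,e=snapshot("scene")
a=cv2.resize(p[190:330,130:300,::-1],(400,329),interpolation=cv2.INTER_CUBIC)
b=cv2.resize(q[110:210,340:460,::-1],(395,329),interpolation=cv2.INTER_CUBIC)
cv2.imwrite("pics/h3.png",np.hstack([a,b]))
E
```

```text
t: 11.12
tcp_pos: [0.4633, 0.2872, 0.0572]
tool_rot: [0.105, 0.994, 0.0, 0.0]
force: [-0.0, 0.1, -0.7]
finger_gap: 0.221
gripper_force: 29.7
t 11.125 tcp [0.4633 0.2872 0.0572] yaw 167.94 F [-0.   0.1 -0.7] M [-0.    0.03  0.  ] gap 18.9 gf 29.7
turn -0.03 shift [0.12 0.41 2.05]
```

View pics/h3.png

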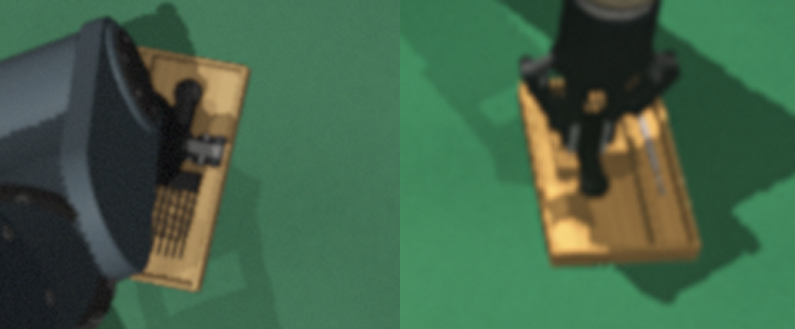

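The pick is held level over the wide compartment, aligned with it: knob at (187,90), teeth towards (180,235). Lower it.

```bash
python3 -m handwheel '[[[0.12,0.41,0.3,0],[0,0,0.5,0],[0,0,0.5,0],[0,0,0.3,0],[0,0,0.2,0],[0,0,0.1,0],[0,0,0,0],[0,0,0,0],[0,0,0,0]]]'
python3 -c "
from h import *
plan(.4625,.298,.006,168.1)"
```

```text
t: 12.35
tcp_pos: [0.4623, 0.2983, 0.0096]
tool_rot: [0.105, 0.995, 0.0, 0.0]
force: [0.4, 1.0, -0.4]
finger_gap: 0.22
gripper_force: 29.7
t 12.35 tcp [0.4623 0.2983 0.0096] yaw 167.98 F [ 0.4  1.  -0.4] M [0.01 0.02 0.01] gap 18.8 gf 29.7
turn -0.02 shift [-0.01 -0.01  0.15]
```

```bash
python3 -m handwheel '[[[0,0,0.06,0],[0,0,0.06,0],[0,0,0,0],[0,0,0,0]]]'; python3 -m handwheel '[[[0,0,0.04,0],[0,0,0,0],[0,0,0,0]]]'
python3 -c "
from h import *
plan(.4625,.298,.006,168.1)"
```

```text
t: 12.85
tcp_pos: [0.462, 0.2982, 0.0063]
tool_rot: [0.105, 0.995, -0.0, -0.0]
force: [0.3, 0.0, -1.1]
finger_gap: 0.225
gripper_force: 29.7
t: 13.22
tcp_pos: [0.4621, 0.2982, 0.0059]
tool_rot: [0.105, 0.995, 0.0, 0.0]
force: [-0.9, -0.9, 4.8]
finger_gap: 0.223
gripper_force: 30.4
t 13.225 tcp [0.4621 0.2982 0.0059] yaw 167.99 F [-0.9 -0.9  4.8] M [-0.06  0.19  0.  ] gap 19.0 gf 30.4
turn -0.02 shift [-0.02 -0.01 -0.  ]
```

Contact felt at 4.8 N; open and retreat.

```bash
python3 -m handwheel '[[[0,0,0,0],[0,0,0,0],[0,0,0,0],[0,0,0,0],[0,0,-0.2,0],[0,0,-0.5,0],[0,0,-0.8,0],[0,0,-1,0],[0,0,-1,0],[0,0,-1,0],[0,0,-1,0],[0,0,-0.6,0],[0,-0.5,0,0],[0,-1,0,0],[0,-1,0,0],[0,-1,0,0],[0,-1,0,0],[0,-1,0,0],[0,-1,0,0],[0,-1,0,0]]]' 36
python3 - <<'E'
from h import *
plan(.538,-.1045,.13,39)
p,d=snapshot("top");q,e=snapshot("scene")
a=cv2.resize(p[190:330,130:300,::-1],(400,329),interpolation=cv2.INTER_CUBIC)
b=cv2.resize(q[110:210,340:460,::-1],(395,329),interpolation=cv2.INTER_CUBIC)
cv2.imwrite("pics/h4.png",np.hstack([a,b]))
E
```

```text
t: 15.72
tcp_pos: [0.4214, 0.1135, 0.1569]
tool_rot: [0.105, 0.994, -0.0, -0.001]
force: [-0.9, 0.4, 1.0]
finger_gap: 0.423
gripper_force: 0.0
t 15.725 tcp [0.4214 0.1135 0.1569] yaw 167.97 F [-0.9  0.4  1. ] M [-0.01 -0.01 -0.03] gap 36.1 gf 0.0
turn 21.49 shift [-1.86  9.71  1.08]
```

View pics/h4.png

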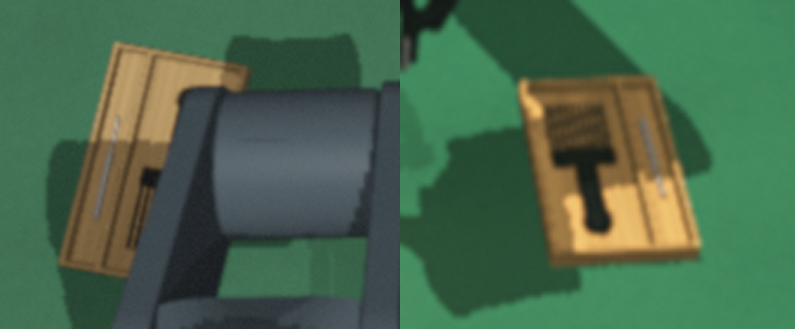

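The pick lies flat inside the wide compartment (knob (600,218), teeth (580,130)). Now the turning handle.

```bash
python3 -m handwheel '[[[0,0,0,1],[0,0,0,1],[0,0,0,1],[0,0,0,1],[0,0,0,1],[0,0,0,1],[0,0,0,1],[0,0,0,1],[0,0,0,1],[0,0,0,1],[0,0,0,1],[0,0,0,1],[0,0,0,1],[0,0,0,1],[0,0,0,1],[0,0,0,1],[0,0,0,1],[0,0,0,1],[0,0,0,1],[0,0,0,1]]]'
python3 - <<'E'
from h import *
plan(.538,-.1045,.13,39)
for n in("top","scene"):
    p,d=snapshot(n);cv2.imwrite(f"pics/{n}5.png",p[:,:,::-1])
    hsv=cv2.cvtColor(p,cv2.COLOR_RGB2HSV)
    m=((hsv[...,0]<13)&(hsv[...,1]>120)&(hsv[...,2]>60)).astype(np.uint8)
    for c in cv2.findContours(m,cv2.RETR_EXTERNAL,cv2.CHAIN_APPROX_NONE)[0]:
        if 15<cv2.contourArea(c)<400:
            M=cv2.moments(c);u=(M["m10"]/M["m00"],M["m01"]/M["m00"])
            w=plane(n,[u],.08)[0]
            if np.hypot(w[0]-.538,w[1]+.104)<.05:
                pts=plane(n,c[:,0],.084)[:,:2].astype(np.float32);r=cv2.minAreaRect(pts);l=cv2.fitLine(pts,cv2.DIST_L2,0,.01,.01).ravel()
                print(n,u,w.round(4),r,np.degrees(np.arctan2(l[1],l[0])))
E
```

```text
t: 18.32
tcp_pos: [0.4223, 0.1151, 0.1572]
tool_rot: [0.914, 0.405, -0.001, -0.0]
force: [-0.1, -0.8, -1.0]
finger_gap: 0.419
gripper_force: 0.0
t 18.325 tcp [0.4223 0.1151 0.1572] yaw 47.79 F [-0.1 -0.8 -1. ] M [-0.    0.04  0.02] gap 35.8 gf 0.0
turn 1.47 shift [-1.93  9.74  1.09]
```

```bash
cat > seg.py <<'E'
from h import *
def handle(n,im):
    hsv=cv2.cvtColor(im,cv2.COLOR_BGR2HSV);o={"top":(396,211),"scene":(264,199)}[n]
    h=hsv[o[1],o[0]].astype(int);d=np.abs(hsv.astype(int)-h)
    m=((d[...,0]<5)&(d[...,1]<60)&(d[...,2]<50)).astype(np.uint8)
    k,l,st,ce=cv2.connectedComponentsWithStats(m);i=l[o[1],o[0]];print(n,h,st[i],ce[i].round(2))
    vv,uu=np.nonzero(l==i);w=plane(n,np.c_[uu,vv],.084)[:,:2]
    L=cv2.fitLine(w.astype(np.float32),cv2.DIST_L2,0,.01,.01).ravel();print(w.mean(0).round(4),"dir",np.degrees(np.arctan2(L[1],L[0])).round(1));return ce[i]
E
python3 - <<'E'
from seg import *
a=handle("top",cv2.imread("pics/top5.png"));b=handle("scene",cv2.imread("pics/scene5.png"));print(cross("top",a,"scene",b))
for n in ("top","scene"):
    im=cv2.imread(f"pics/{n}5.png")
    hsv=cv2.cvtColor(im,cv2.COLOR_BGR2HSV);m=((hsv[...,1]<45)&(hsv[...,2]>140)).astype(np.uint8)
    k,l,st,ce=cv2.connectedComponentsWithStats(m)
    for i in range(1,k):
        w=plane(n,[ce[i]],.05)[0]
        if st[i,4]>60 and np.hypot(w[0]-.538,w[1]+.104)<.13:print(n,st[i,4],w.round(4),"bearing",np.degrees(np.arctan2(w[1]+.1045,w[0]-.538)).round(1))
E
```

```text
top [ 14 155 163] [ 338  155  119  121 3193] [406.01 208.83]
[ 0.5417 -0.1236] dir 42.0
scene [ 13 180 198] [255 192  23  26 131] [264.75 200.65]
[ 0.5492 -0.1039] dir 21.5
(array([ 0.54374574, -0.11399687,  0.08096072]), np.float64(0.021494870044600024))
top 519 [ 0.6132 -0.0436  0.05  ] bearing 39.0
top 675 [ 0.5986 -0.1757  0.05  ] bearing -49.6
top 681 [ 0.466  -0.1644  0.05  ] bearing -140.2
scene 336 [ 0.4666 -0.1675  0.05  ] bearing -138.6
scene 320 [ 0.5963 -0.0428  0.05  ] bearing 46.6
scene 409 [ 0.5985 -0.1794  0.05  ] bearing -51.1
```

```bash
python3 -m handwheel '[[[0,0,0,0.9],[0,0,0,0.48],[-0.2,0.9,0,0],[-0.2,1,0,0],[-0.2,1,0,0],[-0.2,1,0,0],[-0.2,1,0,0],[-0.2,1,0,0],[-0.2,1,0,0],[-0.2,1,0,0],[-0.2,0.9,0.3,0],[-0.1,0.5,0.5,0],[0,0.2,0.2,0],[0,0,0,0],[0,0,0,0],[0,0,0,0]]]'
python3 -c "
from h import *
plan(.5375,-.1045,.064,39.5)"
```

```text
t: 20.42
tcp_pos: [0.538, -0.0977, 0.1331]
tool_rot: [0.94, 0.34, 0.0, 0.0]
force: [-0.4, -0.4, 0.3]
finger_gap: 0.422
gripper_force: 0.0
t 20.425 tcp [ 0.538  -0.0977  0.1331] yaw 39.75 F [-0.4 -0.4  0.3] M [ 0.01 -0.04 -0.01] gap 36.1 gf 0.0
turn 0.04 shift [-0.19  0.2   2.77]
```

Gap 36 mm against the 14 mm grip leaves 11 mm per side. Descend, look at forces, and close slowly.

```bash
python3 -m handwheel '[[[-0.19,0.2,0.3,0],[0,0,0.6,0],[0,0,0.6,0],[0,0,0.6,0],[0,0,0.4,0],[0,0,0.2,0],[0,0,0.07,0],[0,0,0,0],[0,0,0,0]]]'
python3 -m handwheel '[[[0,0,0,0],[0,0,0,0],[0,0,0,0]]]' 20 20
python3 -c "
from h import *
plan(.5375,-.1045,.064,39.5)"
python3 -m handwheel '[[[0,0,0,0],[0,0,0,0],[0,0,0,0],[0,0,0,0]]]' 8 20
python3 -c "
from h import *
plan(.5375,-.1045,.064,39.5)"
```

```text
t: 21.55
tcp_pos: [0.538, -0.1052, 0.064]
tool_rot: [0.941, 0.34, 0.0, 0.0]
force: [-0.0, -0.1, -0.3]
finger_gap: 0.422
gripper_force: 0.0
t: 21.92
tcp_pos: [0.5377, -0.1051, 0.0637]
tool_rot: [0.941, 0.34, 0.0, 0.0]
force: [0.1, 0.0, -0.5]
finger_gap: 0.234
gripper_force: 0.0
t 21.925 tcp [ 0.5377 -0.1051  0.0637] yaw 39.7 F [ 0.1  0.  -0.5] M [ 0.02 -0.03 -0.01] gap 20.0 gf 0.0
turn 0.03 shift [ 0.01 -0.03 -0.01]
t: 22.42
tcp_pos: [0.5376, -0.105, 0.0637]
tool_rot: [0.941, 0.34, -0.0, -0.0]
force: [-0.5, 1.4, 2.6]
finger_gap: 0.158
gripper_force: 22.0
t 22.425 tcp [ 0.5376 -0.105   0.0637] yaw 39.7 F [-0.5  1.4  2.6] M [ 0.16  0.13 -0.  ] gap 13.5 gf 22.0
turn 0.03 shift [ 0.01 -0.02 -0.01]
```

```bash
python3 -m handwheel '[[[0,0,0,-0.08],[0,0,0,-0.15],[0,0,0,-0.2],[0,0,0,-0.25],[0,0,0,-0.25],[0,0,0,-0.25],[0,0,0,-0.25],[0,0,0,-0.25],[0,0,0,-0.25],[0,0,0,-0.25],[0,0,0,-0.25],[0,0,0,-0.25],[0,0,0,-0.25],[0,0,0,-0.25],[0,0,0,-0.25],[0,0,0,-0.25],[0,0,0,-0.25],[0,0,0,-0.25],[0,0,0,-0.25],[0,0,0,-0.25]]]'
python3 -c "
from h import *
plan(.5375,-.1045,.064,90)"
```

```text
t: 24.92
tcp_pos: [0.5375, -0.1049, 0.0637]
tool_rot: [0.83, 0.558, -0.0, -0.0]
force: [-2.3, 1.9, 6.4]
finger_gap: 0.154
gripper_force: 22.3
t 24.925 tcp [ 0.5375 -0.1049  0.0637] yaw 67.88 F [-2.3  1.9  6.4] M [ 0.28  0.28 -0.08] gap 13.2 gf 22.3
turn -3.69 shift [ 0.02  0.   -0.01]
```

```bash
python3 -m handwheel '[[[0,0,0,-0.25],[0,0,0,-0.25],[0,0,0,-0.25],[0,0,0,-0.25],[0,0,0,-0.25],[0,0,0,-0.25],[0,0,0,-0.25],[0,0,0,-0.25],[0,0,0,-0.25],[0,0,0,-0.25],[0,0,0,-0.25],[0,0,0,-0.25],[0,0,0,-0.2],[0,0,0,-0.15],[0,0,0,-0.1],[0,0,0,-0.06],[0,0,0,0],[0,0,0,0]]]'
python3 - <<'E'
from h import *
plan(.5375,-.1045,.064,90)
I=[]
for n in("top","scene"):
    p,d=snapshot(n);im=p[:,:,::-1].copy();I.append(im);cv2.imwrite(f"pics/{n}6.png",im)
    hsv=cv2.cvtColor(im,cv2.COLOR_BGR2HSV);m=((hsv[...,1]<45)&(hsv[...,2]>140)).astype(np.uint8)
    k,l,st,ce=cv2.connectedComponentsWithStats(m)
    for i in range(1,k):
        w=plane(n,[ce[i]],.054)[0]
        if st[i,4]>60 and np.hypot(w[0]-.538,w[1]+.104)<.13:print(n,st[i,4],ce[i],w.round(4),"bearing",np.degrees(np.arctan2(w[1]+.1045,w[0]-.538)).round(1))
a=cv2.resize(I[0][130:290,310:480],(400,376),interpolation=cv2.INTER_CUBIC);b=cv2.resize(I[1][145:305,180:350],(400,376),interpolation=cv2.INTER_CUBIC)
cv2.imwrite("pics/h6.png",np.hstack([a,b]))
E
```

```text
t: 27.18
tcp_pos: [0.5374, -0.1049, 0.0637]
tool_rot: [0.714, 0.7, -0.0, -0.0]
force: [-2.3, 1.5, 4.6]
finger_gap: 0.159
gripper_force: 22.4
t 27.175 tcp [ 0.5374 -0.1049  0.0637] yaw 88.9 F [-2.3  1.5  4.6] M [ 0.31  0.2  -0.  ] gap 13.6 gf 22.4
turn -0.18 shift [ 0.02  0.01 -0.01]
scene 106 [299.5754717  194.02830189] [ 0.5289 -0.0088  0.054 ] bearing 95.4
scene 368 [228.66304348 212.7826087 ] [ 0.5407 -0.1994  0.054 ] bearing -88.4
scene 320 [270.834375 237.325   ] [ 0.6424 -0.1094  0.054 ] bearing -2.7
```

View pics/h6.png

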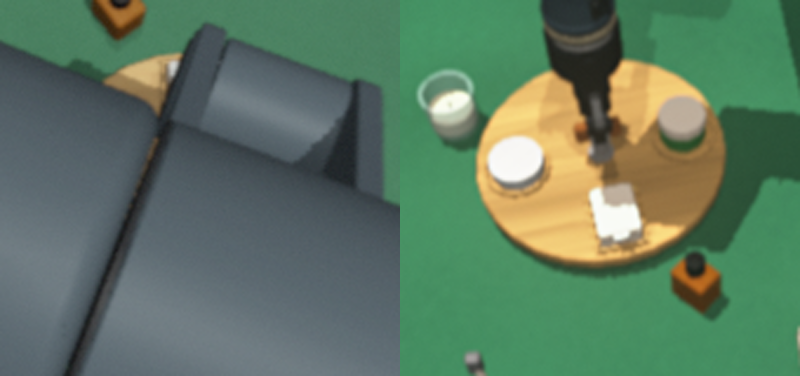

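The pill box, seen at (615,215) in the right half, is almost straight ahead and seated, as are both jars. The perfume and candle are untouched. The estimates of what's left average a bit over 1°, so I'll add that and check.

```bash
python3 -m handwheel '[[[0,0,0,-0.1],[0,0,0,-0.1],[0,0,0,0],[0,0,0,0],[0,0,0,0],[0,0,0,0]]]' 8 30
python3 - <<'E'
from h import *
plan(.5375,-.1045,.064,90);print(np.abs(sense()["qd"]).max())
p,d=snapshot("scene");cv2.imwrite("pics/h7.png",cv2.resize(p[100:310,170:450,::-1],(800,600),interpolation=cv2.INTER_CUBIC))
E
```

```text
t: 28.02
tcp_pos: [0.5374, -0.1049, 0.0637]
tool_rot: [0.706, 0.708, -0.0, -0.0]
force: [-1.9, 1.9, 4.6]
finger_gap: 0.161
gripper_force: 30.6
t 28.025 tcp [ 0.5374 -0.1049  0.0637] yaw 90.1 F [-1.9  1.9  4.6] M [0.3  0.23 0.07] gap 13.7 gf 30.6
turn 0.02 shift [ 0.02  0.   -0.01]
0.0018098803940860939
```

View pics/h7.png

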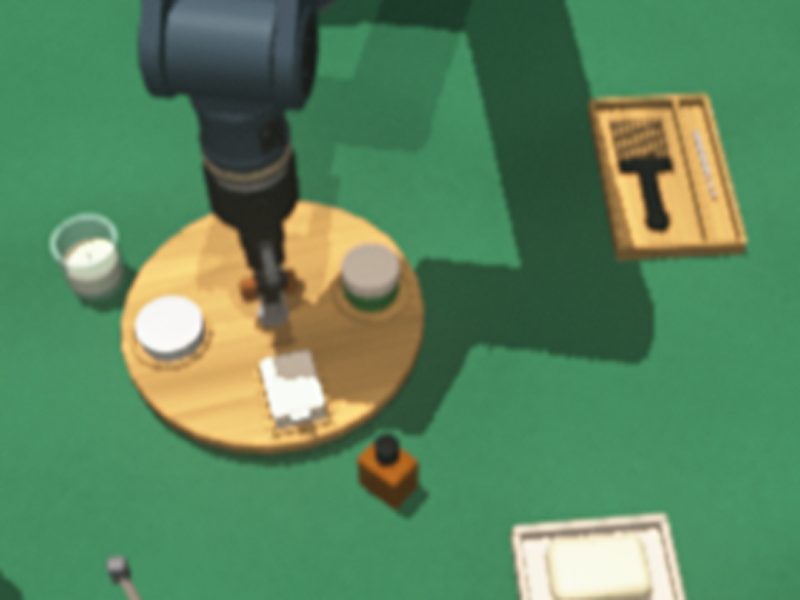

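The pill box lid spans (261,362)–(325,407) and points to the front edge. The pick lies flat in the tray at (645,170), and the fingers hold the handle at (268,280). A last check on the direction of the lid's edges:

```bash
python3 - <<'E'
from h import *
f=lambda x,y:(170+x*.35,100+y*.35)
w=plane("scene",[f(261,362),f(272,420),f(312,352),f(325,407)],.056)[:,:2]
for a,b in((0,1),(2,3)):
    d=w[b]-w[a];print(np.degrees(np.arctan2(d[1],d[0])).round(1))
c=w.mean(0)-[.5404,-.1058];print(c,np.degrees(np.arctan2(c[1],c[0])))
E
```

```text
-1.9
-1.1
[0.09667248 0.00152045] 0.9010633192497579
```

Lid edges read -1.5° and its centre bearing +0.9°, so it is straight within measuring error.

```bash
python3 -c "
from station import *
print(sign_off())"
```

```text
the job is handed in; nothing more can be done
None
```

The job is handed in: the pick lies flat in the tray's wide compartment, the pill box faces the front to within about 2° by camera, and the gripper still holds the carousel handle, with the jars seated and the perfume and candle untouched.

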